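# Uncover the polished specimen and hold the loupe over it

## Task

Lift the blue lid off the specimen dish by its black knob and set it aside, knob up, flat on the clear bench beside the dish. Then pick up the black loupe, carry it over the row of bottles (two bottles and a blower) and hold it upright, centred over the green specimen in the open dish, hovering with its foot about a centimetre above the polished face; finish while still holding it there. Nothing may touch the specimen, and that row must stay standing where it is.

Things in the scene. Friction and masses are not known exactly. Their poses are not given: they have to be found in the camera images.
- dish: fixed round aluminium dish, 80 mm diameter (foot 88), 72 inside, rim 38 mm high, with a 15 mm high grey pedestal in the middle under the specimen. Origin: centre of its underside, on the bench; z up. It stands left or right of the row of bottles, the loupe on the other side. On its outer side, away from the bottles, the bench is clear for 180 mm from its centre.
- lid: loose blue lid of the dish, 86 mm diameter, 110 g, 2.5 mm of play: disc 5 mm thick, locating ring (67 mm diameter, 4 mm deep) below, black upright knob on top. Origin: centre of the ring's underside, z up; 34 mm above the bench on the dish, 0 when flat on the bench. Disc top at 9 mm; the knob's grip (20 mm diameter) runs from 16 to 39 mm above the origin.
- lid_knob (a point): middle of the knob's grip, 27 mm above the lid's origin
- specimen: green cylindrical specimen mount, 30 mm diameter, 21 mm high, standing loose on the dish's pedestal, hidden under the lid at first. Origin: centre of its underside, 15 mm above the bench; z up.
- specimen_face (a point): centre of the specimen's polished top face, 21 mm above its origin, 36 mm above the bench (2 mm below the dish's rim)
- loupe: black cylindrical loupe with a white band, standing upright on its foot on the bench, 30 mm high, 36 mm diameter up to 20 mm and 33 mm above that, 35 g. Origin: centre of its foot, on the bench; z up.
- blower: blue lens blower with a black nozzle, standing, 55 mm diameter, 107 mm high, loose; one of the row of bottles along the robot's x direction in the middle of the bench. Origin: centre of its underside.
- alcohol_bottle: white plastic bottle with a blue cap, 48 mm diameter, 102 mm high, loose; in the row of bottles. Origin: centre of its underside.
- etch_bottle: amber dropper bottle, 42 mm diameter, 116 mm high, loose; in the row of bottles. Origin: centre of its underside.
- eyepieces (a point): front end of the two black eyepieces of the fixed microscope, which overhang the far end of the row of bottles. They are about 100 mm wide together along y, and reach from 306 to 350 mm above the bench: keep gripper and wrist on the robot's side of them when crossing the row.
Things that resemble listed ones, but are neither listed nor needed, are in the scene too. Leave any purple or red look-alike of the loupe alone.

How it is judged:
By the outcome, as a careful person would: the job done as asked, in the order asked, and still so for the second after the job is handed in, while the arm keeps its last pose, push and grip.
It also fails if it takes over 64 s, if anything falls off the work surface, if the arm or the gripper's body presses on something with over 40 N, if the wrist force passes 120 N, or if a joint passes its speed limit or range.

## Robot

A 6-joint arm with a two-finger parallel gripper is mounted at the origin on a cart in front of the work surface, level with it; the furniture and walls round the work are solid. World frame = base frame: x ahead of the robot, y to its left, z up, the work surface at z = 0. Lengths are in m, angles in degrees, forces in N, time in s.
With the tool pointing down it reaches from about 0.25 to 0.725 m from the base axis. Payload 9.7 kg.
Tool frame: the origin (TCP) lies on the centre line of the jaws, within the pads' length; the fingertips stand 19 mm ahead of it and the grasp point (between the pads) is the TCP (bot.tcp_to_tips is the z of the fingertips in the tool frame, in m); z points along the fingers, y is the line along which they close (so a half turn about z gives the same grasp; the last joint's range is limited). The gripper opens to 85 mm and grips with 20 to 120 N. Pads are 22 mm wide; open, the fingers measure 114 mm over their backs; the gripper's body (76 mm by 85 mm) begins 54 mm behind the grasp point. The pads swing forward as they close: fully open they stand 13 mm farther back than shut.
Start: joints at [-67.093, 4.979, 10.078, 95.1, 0, 90], TCP at [0.214, -0.507, 0.25] pointing down, gripper open.
Joint ranges: [-179.16, 179.16], [-48.56, 103.87], [-65.8, 70.77], [-126.05, 130.52], [-82.76, 87.17], [-180, 180]. Speed limits (degrees/s): [127.2, 127.2, 147.25, 180, 180, 180].

## Interface

Orientations are given as [roll, pitch, yaw] about the fixed x, y, z axes, in that order (R = Rz(yaw) Ry(pitch) Rx(roll)).
In Python, from workcell import bot gives the robot as it stands. The module is installed in compiled form; this text tells all that it offers.
- The arm moves only by the tool play_rows, never from a script. Its argument "increments" is a list of rows, each an object with "slide": the shift along the tool's x, y, z in mm, a list of three; "angular": the turn, a rotation vector about the tool's x, y, z in degrees, a list of three; "claw": the opening, from -1 (shut) to 1 (fully open). In form: [{"slide": [x, y, z], "angular": [rx, ry, rz], "claw": claw}, ...]. A call has 1 to 8 rows; each row shifts and turns the commanded pose from where the row before left it, along the tool's axes as they then stand; what a row does not reach is not made up. A row lasts 1/10 s, in which the tool goes at most 50 mm and 8.59 degrees, less where a joint would pass 70% of its speed; a pose out of reach is approached as far as the arm can. A call is refused whole if a number of a shift passes 50 or a number of a turn 8.59, either way. A call with a gripper value outside its range is refused whole. The fingers move at their own pace and stop on an object; "squeeze" is the grip in N (left out, the last holds). Time passes only in rows, so rows that do not move let the fingers close. It gives the time, the measured TCP pose, the force, the opening and the grip force at its end, in the units of the state.
- bot.get_obs(): the state, without advancing time (a new reading comes with each control period).
- bot.camera(name): name is "side" or "top"; returns the picture (400x640x3 uint8, red, green, blue); there is no depth.
- bot.camera_info(name): a dict with "fovy" (degrees; the focal length in pixels is half the picture's height over the tangent of half this angle, whatever the lens; pixels are square), "cx", "cy" (the principal point, pixels), "k1" (the pictures are not rectified: a ray, as slopes to the right and down, at radius r is drawn at 1 + k1 r^2 times it, then the intrinsics apply), "R" (3x3) and "t" (3): a world point X has camera coordinates R X + t. Camera axes: x right, y down, z forward; pixel columns grow to the right and rows downward; lengths in m; the calibration is good to about 2 mm. A picture is of the moment at which its call begins. camera_info takes no time and is no camera call.
- bot.job_done(): hands the job in; it is judged then, once.
The state is a dict: "time": time; "q": joint angles; "qd": joint speeds; "joint_efforts": joint torques, N m; "ee_pos": TCP position; "tcp_rot": TCP orientation; "wrist_force": force on the tool from outside, world axes, zero at the start; "torque": the same for the moment, N m; "opening": finger opening in m; "grasp_force": force on a finger pad.
Only numpy, scipy, OpenCV 4.12 (cv2) and the standard library are available. Lean on these libraries where they do the work, as an engineer would, in place of code of your own. Each camera call takes 0.05 s, during which the arm holds its last target. There are 200 camera calls.

## Working session

There is one attempt and no reset: what is moved stays moved. The work goes in short steps, Python scripts to look and compute and a tool call to move; the robot and the scene stay as the last step left them, time stands still between calls to the robot, and variables do not carry over. Pictures are saved under pics/ and viewed, at most 10 in all, crops included, and the job is handed in when it is done.

Besides the shell and the picture viewer there is one more tool, called after "Call:" as name(argument=value, ...) on one line, values as JSON. play_rows: Moves the arm, as the interface text tells. Its arguments: {"type":"object","properties":{"increments":{"type":"array"},"squeeze":{"type":"number"}},"required":["increments"]}

```bash
mkdir -p pics
cat > h.py <<'E'
import numpy as np, cv2
from workcell import bot
def K(n):
    i=bot.camera_info(n); f=200/np.tan(np.radians(i["fovy"]/2))
    return i,f
def ray(n,u,v):
    i,f=K(n); d=cv2.undistortPoints(np.array([[[u,v]]],float),np.array([[f,0,i["cx"]],[0,f,i["cy"]],[0,0,1]]),np.array([i["k1"],0,0,0,0]))[0,0]
    R=np.array(i["R"]);t=np.array(i["t"])
    return -R.T@t, R.T@np.array([d[0],d[1],1])
def at_z(n,u,v,z):
    c,d=ray(n,u,v); return c+d*(z-c[2])/d[2]
def proj(n,X):
    i,f=K(n); r,_=cv2.Rodrigues(np.array(i["R"]))
    return cv2.projectPoints(np.array([X],float),r,np.array(i["t"],float),np.array([[f,0,i["cx"]],[0,f,i["cy"]],[0,0,1]]),np.array([i["k1"],0,0,0,0]))[0][0,0]
def snap(n,name,crop=None,s=1):
    im=bot.camera(n)[:,:,::-1]
    if crop: x,y,w,h=crop; im=im[y:y+h,x:x+w]
    cv2.imwrite("pics/"+name,cv2.resize(im,None,fx=s,fy=s,interpolation=cv2.INTER_CUBIC))
E
python3 - <<'E'
from h import *
snap("top","t0.png",s=1.25); snap("side","s0.png",s=1.25)
for n in("top","side"):
    i=bot.camera_info(n); print(n,i["fovy"],i["k1"],-np.array(i["R"]).T@i["t"], np.array(i["R"])[2])
o=bot.get_obs(); print(o)
E
```

```text
top 55.49854877204977 -0.05616937989516065 [0.34222739 0.01111682 1.09497519] [ 0.13890299 -0.01734067 -0.99015416]
side 57.42573636938865 -0.02195676641996717 [0.21511936 0.62233908 0.70332198] [ 0.2826846  -0.7364733  -0.61457018]
{'time': 0.1, 'q': array([-6.70933579e+01,  5.00919480e+00,  1.00403602e+01,  9.50987068e+01,
       -6.89475617e-04,  9.00007594e+01]), 'qd': array([-0.05779399, -0.16874788,  0.06968497,  0.04061031, -0.01408192,
        0.05927075]), 'joint_efforts': array([-2.05303108e-04, -5.21560764e+01,  4.65653908e+01,  1.59059587e-02,
       -2.91643983e-05,  2.79425660e-05]), 'ee_pos': array([ 0.21400891, -0.50647446,  0.24965422]), 'tcp_rot': array([-1.79932459e+02,  6.90370310e-04,  2.29058835e+01]), 'wrist_force': array([-0.06171682,  0.00645247,  0.19805386]), 'torque': array([ 0.0115402 , -0.07792979,  0.04336706]), 'grasp_force': 0.0, 'opening': 0.08532478555384797}
```

View pics/t0.png

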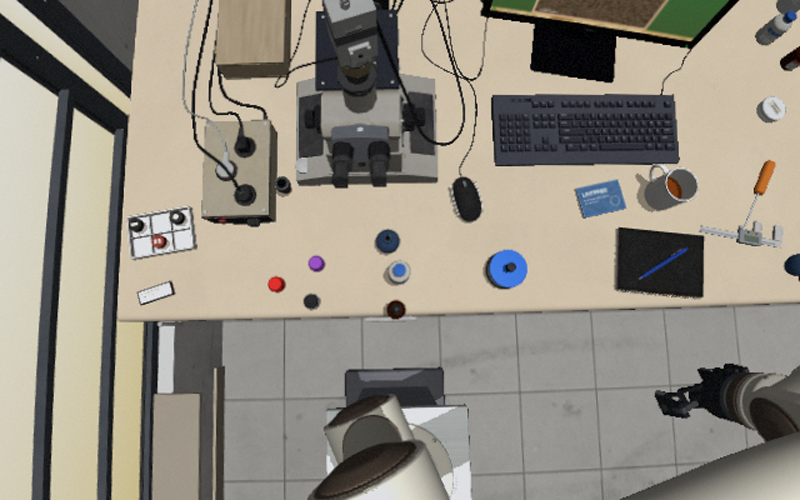

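View pics/s0.png

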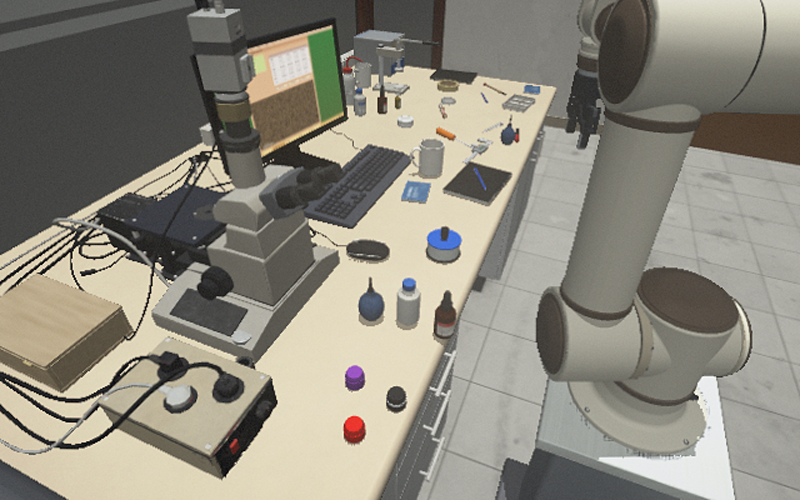

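The top view shows the lid's knob at about (511,267), the loupe at (311,301), and the bottles at (388,240), (399,271) and (396,309). In the side view the knob is at (444,232) and the loupe at (396,398). All of these are in the 1.25x pictures. Next I'll measure them more closely.

Run:
```python
from h import *
import cv2
t=cv2.resize(cv2.imread("pics/t0.png"),(640,400)); s=cv2.resize(cv2.imread("pics/s0.png"),(640,400))
def cen(im,box,kind):
    x,y,w,h=box; c=im[y:y+h,x:x+w].astype(int); B,G,R=c[...,0],c[...,1],c[...,2]
    m={'blue':(B>R+70),'dark':(c.max(2)<75)}[kind].astype(np.uint8)
    n,l,st,ce=cv2.connectedComponentsWithStats(m)
    hull=max(range(1,n),key=lambda k:st[k,4]); pts=np.argwhere(l==hull)[:,::-1].astype(np.int32)
    (e,ax,_)=cv2.minAreaRect(pts); b=st[hull]
    return ce[hull]+[x,y],(b[0]+x,b[1]+y,b[2],b[3])
for n,im,box,k,z in [("top",t,(380,190,50,50),'blue',.043),("top",t,(402,207,15,14),'dark',.073),("top",t,(238,230,24,22),'dark',.028),
  ("side",s,(330,170,50,50),'blue',.043),("side",s,(305,305,26,28),'dark',.02),("top",t,(298,180,25,25),'dark',.06),("top",t,(308,205,22,25),'blue',.102),("top",t,(306,238,22,20),'dark',.116)]:
    try:
        c,b=cen(im,box,k); bc=(b[0]+(b[2]-1)/2,b[1]+(b[3]-1)/2); print(n,k,c,b,'bbox ctr->',at_z(n,*bc,z),'centroid->',at_z(n,*c,z))
    except Exception as e: print(n,k,e)
print('eyep',at_z("top",342/1.25,183/1.25,.32),at_z("top",378/1.25,183/1.25,.32))
a=cv2.resize(t[200:250,230:280],None,fx=8,fy=8,interpolation=2);b=cv2.resize(s[300:350,290:340],None,fx=8,fy=8,interpolation=2)
cv2.imwrite("pics/c.png",np.hstack([a,b]))
a=cv2.resize(t[190:240,380:430],None,fx=8,fy=8,interpolation=2);b=cv2.resize(s[175:225,330:380],None,fx=8,fy=8,interpolation=2)
cv2.imwrite("pics/d.png",np.hstack([a,b]))
```

```text
top blue [406.07946027 214.58170915] (np.int32(392), np.int32(200), np.int32(30), np.int32(30)) bbox ctr-> [ 0.45458642 -0.2574051   0.043     ] centroid-> [ 0.45438583 -0.25620229  0.043     ]
top dark [407.74358974 213.51282051] (np.int32(404), np.int32(211), np.int32(9), np.int32(6)) bbox ctr-> [ 0.4540171  -0.25403065  0.073     ] centroid-> [ 0.45399942 -0.25332344  0.073     ]
top dark [248.58823529 240.81372549] (np.int32(243), np.int32(236), np.int32(12), np.int32(11)) bbox ctr-> [0.39243052 0.18649684 0.028     ] centroid-> [0.39294441 0.18624856 0.028     ]
side blue [354.89836066 191.62295082] (np.int32(342), np.int32(183), np.int32(27), np.int32(17)) bbox ctr-> [ 0.45261382 -0.25655599  0.043     ] centroid-> [ 0.4518882  -0.25335367  0.043     ]
side dark [316.58992806 316.47482014] (np.int32(310), np.int32(310), np.int32(14), np.int32(14)) bbox ctr-> [0.39301049 0.18624323 0.02      ] centroid-> [0.3928554  0.18610856 0.02      ]
top dark [307.03333333 197.46666667] (np.int32(301), np.int32(189), np.int32(17), np.int32(13)) bbox ctr-> [0.51342118 0.01430651 0.06      ] centroid-> [0.50666203 0.01987972 0.06      ]
top blue [319.15492958 215.54929577] (np.int32(315), np.int32(211), np.int32(9), np.int32(10)) bbox ctr-> [ 0.45129946 -0.01084432  0.102     ] centroid-> [ 0.45115943 -0.01124788  0.102     ]
top dark [316.26086957 247.49689441] (np.int32(310), np.int32(241), np.int32(14), np.int32(14)) bbox ctr-> [ 0.36749297 -0.00195988  0.116     ] centroid-> [ 0.36751635 -0.00134768  0.116     ]
eyep [0.57581589 0.08565684 0.32      ] [0.57443229 0.02506201 0.32      ]
```

View pics/c.png

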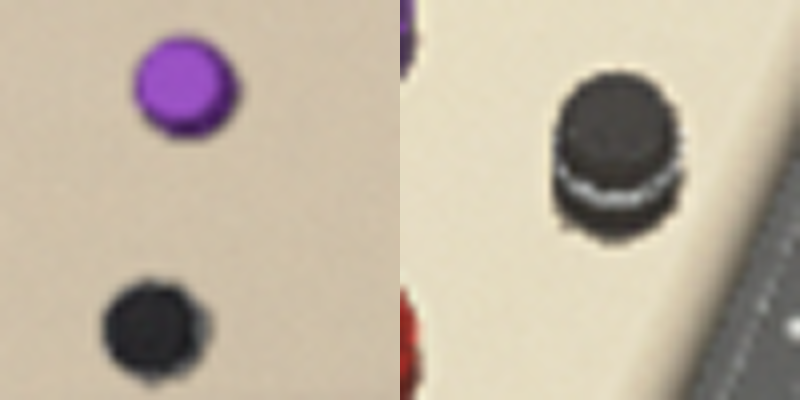

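View pics/d.png

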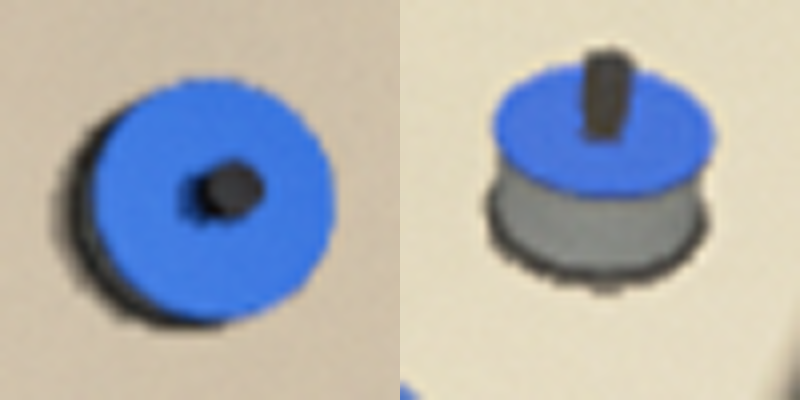

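The crops show the lid disc centred at (0.454,-0.257) and the loupe standing upright at (0.393,0.186). I'll square the yaw and move over the knob.

Call:
play_rows(increments=[{"slide": [0, 0, 0], "angular": [0, 0, 7.63], "claw": 0.2}, {"slide": [0, 0, 0], "angular": [0, 0, 7.63], "claw": 0.2}, {"slide": [0, 0, 0], "angular": [0, 0, 7.64], "claw": 0.2}, {"slide": [20, -20, 0], "angular": [0, 0, 0], "claw": 0.2}, {"slide": [30, -31, 0], "angular": [0, 0, 0], "claw": 0.2}, {"slide": [30, -31, 0], "angular": [0, 0, 0], "claw": 0.2}, {"slide": [30, -31, 0], "angular": [0, 0, 0], "claw": 0.2}, {"slide": [30, -31, 0], "angular": [0, 0, 0], "claw": 0.2}])

```text
time: 0.9
ee_pos: [0.3549, -0.3612, 0.25]
tcp_rot: [-180.0, 0.0, -0.0]
wrist_force: [1.1, -1.0, -0.1]
opening: 0.0511
grasp_force: 0.0
```

Call:
play_rows(increments=[{"slide": [30, -31, 10], "angular": [0, 0, 0], "claw": 0.2}, {"slide": [30, -31, 20], "angular": [0, 0, 0], "claw": 0.2}, {"slide": [25, -28, 30], "angular": [0, 0, 0], "claw": 0.2}, {"slide": [10, -10, 20], "angular": [0, 0, 0], "claw": 0.2}, {"slide": [0, 0, 0], "angular": [0, 0, 0], "claw": 0.2}, {"slide": [0, 0, 0], "angular": [0, 0, 0], "claw": 0.2}, {"slide": [0, 0, 0], "angular": [0, 0, 0], "claw": 0.2}])

```text
time: 1.6
ee_pos: [0.4489, -0.2635, 0.1715]
tcp_rot: [179.9, -0.1, -0.0]
wrist_force: [-1.0, -0.8, 0.1]
opening: 0.051
grasp_force: 0.0
```

Run:
```python
from h import *
o=bot.get_obs(); print(o["time"],o["ee_pos"],o["tcp_rot"],o["opening"],o["wrist_force"],bot.tcp_to_tips)
print('knob',at_z("top",408.8,213.3,.073)); print('red',at_z("top",276/1.25,284/1.25,.02),'purple',at_z("top",316/1.25,263/1.25,.02))
```

```text
1.6 [ 0.44890557 -0.26347757  0.17150486] [ 1.79949018e+02 -6.52836991e-02 -4.48884716e-02] 0.05097809792171138 [-0.98091622 -0.76519671  0.06761286] 0.019
knob [ 0.45451045 -0.25626334  0.073     ]
red [0.4335737  0.26632303 0.02      ] purple [0.47939601 0.17540968 0.02      ]
```

Call:
play_rows(increments=[{"slide": [5, -7, 20], "angular": [0, 0, 0], "claw": 0.2}, {"slide": [0, 0, 30], "angular": [0, 0, 0], "claw": 0.2}, {"slide": [0, 0, 25], "angular": [0, 0, 0], "claw": 0.2}, {"slide": [0, 0, 0], "angular": [0, 0, 0], "claw": 0.2}, {"slide": [0, 0, 0], "angular": [0, 0, 0], "claw": 0.2}])

```text
time: 2.1
ee_pos: [0.454, -0.2564, 0.0967]
tcp_rot: [180.0, -0.0, -0.1]
wrist_force: [0.7, -0.1, 1.5]
opening: 0.0513
grasp_force: 0.0
```

Run:
```python
from h import *
o=bot.get_obs(); print(o["time"],o["ee_pos"],o["tcp_rot"],o["opening"],o["wrist_force"])
snap("side","s1.png",(300,110,120,110),3); snap("top","t1.png",(350,160,110,110),3)
a=cv2.imread("pics/s1.png");b=cv2.imread("pics/t1.png"); cv2.imwrite("pics/g1.png",np.hstack([a,b]))
```

```text
2.1 [ 0.45395958 -0.25644245  0.09666523] [ 1.79969258e+02 -4.66424182e-02 -6.56425711e-02] 0.05133602532860685 [ 0.67564431 -0.12861056  1.53291974]
```

View pics/g1.png

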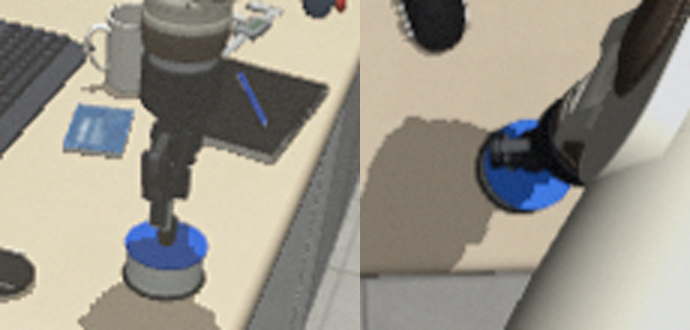

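The gripper stands directly over the knob, which is at about (165,230) in the side crop. I'll descend and close.

Call:
play_rows(increments=[{"slide": [0, 0, 15], "angular": [0, 0, 0], "claw": 0.2}, {"slide": [0, 0, 13.5], "angular": [0, 0, 0], "claw": 0.2}, {"slide": [0, 0, 0], "angular": [0, 0, 0], "claw": 0.2}, {"slide": [0, 0, 0], "angular": [0, 0, 0], "claw": -0.3}, {"slide": [0, 0, 0], "angular": [0, 0, 0], "claw": -1}, {"slide": [0, 0, 0], "angular": [0, 0, 0], "claw": -1}, {"slide": [0, 0, 0], "angular": [0, 0, 0], "claw": -1}, {"slide": [0, 0, 0], "angular": [0, 0, 0], "claw": -1}], squeeze=40)

```text
time: 3.0
ee_pos: [0.4543, -0.2559, 0.0673]
tcp_rot: [180.0, -0.0, 0.0]
wrist_force: [-0.3, -1.4, 2.1]
opening: 0.0183
grasp_force: 39.3
```

Call:
play_rows(increments=[{"slide": [0, 0, 0], "angular": [0, 0, 0], "claw": -1}, {"slide": [0, 0, -5], "angular": [0, 0, 0], "claw": -1}, {"slide": [0, 0, -10], "angular": [0, 0, 0], "claw": -1}, {"slide": [0, 0, -15], "angular": [0, 0, 0], "claw": -1}, {"slide": [0, 0, -15], "angular": [0, 0, 0], "claw": -1}, {"slide": [0, 0, -5], "angular": [0, 0, 0], "claw": -1}, {"slide": [0, 0, 0], "angular": [0, 0, 0], "claw": -1}])

```text
time: 3.7
ee_pos: [0.4547, -0.2559, 0.1183]
tcp_rot: [179.9, -0.1, 0.0]
wrist_force: [-1.0, -0.3, -1.7]
opening: 0.0185
grasp_force: 39.3
```

Call:
play_rows(increments=[{"slide": [0, 10, 0], "angular": [0, 0, 0], "claw": -1}, {"slide": [0, 20, 0], "angular": [0, 0, 0], "claw": -1}, {"slide": [0, 25, 0], "angular": [0, 0, 0], "claw": -1}, {"slide": [0, 25, 0], "angular": [0, 0, 0], "claw": -1}, {"slide": [0, 20, 0], "angular": [0, 0, 0], "claw": -1}, {"slide": [0, 10, 0], "angular": [0, 0, 0], "claw": -1}, {"slide": [0, 0, 0], "angular": [0, 0, 0], "claw": -1}, {"slide": [0, 0, 0], "angular": [0, 0, 0], "claw": -1}])

```text
time: 4.5
ee_pos: [0.4538, -0.3652, 0.1163]
tcp_rot: [-179.9, 0.0, -0.0]
wrist_force: [-0.0, 1.0, -1.8]
opening: 0.0187
grasp_force: 39.3
```

Run:
```python
from h import *
o=bot.get_obs(); print(o["time"],o["ee_pos"],o["tcp_rot"],o["opening"],o["wrist_force"])
snap("side","s2.png",(300,100,130,130),3); snap("top","t2.png",(370,170,130,130),3)
a=cv2.imread("pics/s2.png");b=cv2.imread("pics/t2.png"); cv2.imwrite("pics/g2.png",np.hstack([a,b]))
```

```text
4.5 [ 0.45379542 -0.36520264  0.11626506] [-1.79948034e+02  4.51957437e-02 -6.62980494e-03] 0.01869201166513503 [-0.03019363  0.99912307 -1.83231895]
```

View pics/g2.png

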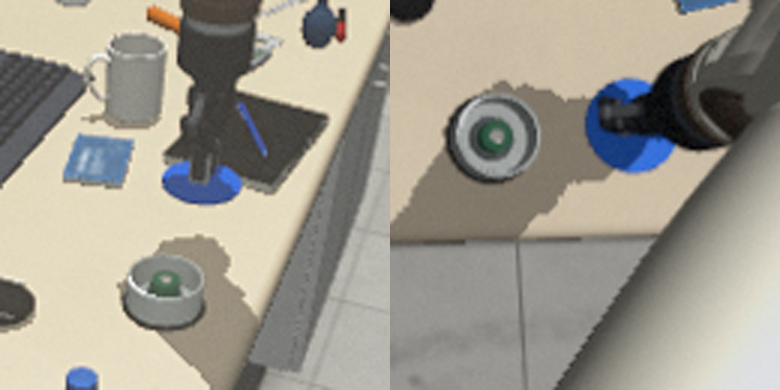

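The lid is held level, and the green specimen shows undisturbed in the open dish. I'll lower the lid.

Call:
play_rows(increments=[{"slide": [0, 0, 15], "angular": [0, 0, 0], "claw": -1}, {"slide": [0, 0, 25], "angular": [0, 0, 0], "claw": -1}, {"slide": [0, 0, 20], "angular": [0, 0, 0], "claw": -1}, {"slide": [0, 0, 12], "angular": [0, 0, 0], "claw": -1}, {"slide": [0, 0, 6], "angular": [0, 0, 0], "claw": -1}, {"slide": [0, 0, 3], "angular": [0, 0, 0], "claw": -1}, {"slide": [0, 0, 1], "angular": [0, 0, 0], "claw": -1}, {"slide": [0, 0, 0], "angular": [0, 0, 0], "claw": -1}])

```text
time: 5.4
ee_pos: [0.4544, -0.3659, 0.0355]
tcp_rot: [180.0, -0.0, 0.0]
wrist_force: [0.6, 0.6, -0.7]
opening: 0.0187
grasp_force: 39.3
```

Call:
play_rows(increments=[{"slide": [0, 0, 1], "angular": [0, 0, 0], "claw": -1}, {"slide": [0, 0, 0], "angular": [0, 0, 0], "claw": -1}, {"slide": [0, 0, 0], "angular": [0, 0, 0], "claw": -1}])

```text
time: 5.7
ee_pos: [0.4542, -0.3657, 0.0341]
tcp_rot: [180.0, -0.0, 0.0]
wrist_force: [-0.6, 0.4, -1.5]
opening: 0.0186
grasp_force: 39.3
```

Call:
play_rows(increments=[{"slide": [0, 0, 0.7], "angular": [0, 0, 0], "claw": -1}, {"slide": [0, 0, 0], "angular": [0, 0, 0], "claw": -1}, {"slide": [0, 0, 0], "angular": [0, 0, 0], "claw": -1}])

```text
time: 6.0
ee_pos: [0.4542, -0.3657, 0.0333]
tcp_rot: [180.0, -0.0, 0.0]
wrist_force: [0.4, 0.5, 0.3]
opening: 0.0185
grasp_force: 39.5
```

Call:
play_rows(increments=[{"slide": [0, 0, 0.5], "angular": [0, 0, 0], "claw": -1}, {"slide": [0, 0, 0], "angular": [0, 0, 0], "claw": -1}, {"slide": [0, 0, 0], "angular": [0, 0, 0], "claw": -1}])

```text
time: 6.3
ee_pos: [0.4542, -0.3657, 0.0333]
tcp_rot: [180.0, -0.0, 0.0]
wrist_force: [-1.4, 0.0, 5.6]
opening: 0.0187
grasp_force: 40.0
```

Contact. I'll release and go up.

Call:
play_rows(increments=[{"slide": [0, 0, 0], "angular": [0, 0, 0], "claw": -0.4}, {"slide": [0, 0, 0], "angular": [0, 0, 0], "claw": -0.2}, {"slide": [0, 0, 0], "angular": [0, 0, 0], "claw": 0.1}, {"slide": [0, 0, -5], "angular": [0, 0, 0], "claw": 0.1}, {"slide": [0, 0, -20], "angular": [0, 0, 0], "claw": 0.1}, {"slide": [0, 0, -40], "angular": [0, 0, 0], "claw": 0.2}, {"slide": [0, 0, -45], "angular": [0, 0, 0], "claw": 0.3}, {"slide": [0, 0, -45], "angular": [0, 0, 0], "claw": 0.3}])

```text
time: 7.1
ee_pos: [0.4538, -0.3653, 0.1894]
tcp_rot: [-180.0, 0.0, 0.0]
wrist_force: [0.9, -0.5, -0.5]
opening: 0.0552
grasp_force: 0.0
```

Call:
play_rows(increments=[{"slide": [0, 0, -40], "angular": [0, 0, 0], "claw": 0.3}, {"slide": [-5, -20, -15], "angular": [0, 0, 0], "claw": 0.3}, {"slide": [-8, -40, 0], "angular": [0, 0, 0], "claw": 0.3}, {"slide": [-8, -45, 0], "angular": [0, 0, 0], "claw": 0.3}, {"slide": [-8, -45, 0], "angular": [0, 0, 0], "claw": 0.3}, {"slide": [-8, -45, 0], "angular": [0, 0, 0], "claw": 0.3}, {"slide": [-8, -45, 0], "angular": [0, 0, 0], "claw": 0.3}, {"slide": [-5, -45, 0], "angular": [0, 0, 0], "claw": 0.3}])

```text
time: 7.9
ee_pos: [0.4032, -0.0791, 0.2432]
tcp_rot: [180.0, -0.1, -0.0]
wrist_force: [1.2, 1.1, -0.4]
opening: 0.0555
grasp_force: 0.0
```

Call:
play_rows(increments=[{"slide": [-5, -45, 0], "angular": [0, 0, 0], "claw": 0.3}, {"slide": [-5, -45, 0], "angular": [0, 0, 0], "claw": 0.3}, {"slide": [0, -45, 0], "angular": [0, 0, 0], "claw": 0.3}, {"slide": [0, -45, 0], "angular": [0, 0, 0], "claw": 0.3}, {"slide": [0, -45, 0], "angular": [0, 0, 0], "claw": 0.3}, {"slide": [0, -30, 0], "angular": [0, 0, 0], "claw": 0.3}, {"slide": [0, 0, 0], "angular": [0, 0, 0], "claw": 0.3}, {"slide": [0, 0, 0], "angular": [0, 0, 0], "claw": 0.3}])

```text
time: 8.7
ee_pos: [0.3938, 0.0671, 0.248]
tcp_rot: [-175.5, 0.0, 6.7]
wrist_force: [-0.3, -0.2, 0.5]
opening: 0.0556
grasp_force: 0.0
```

Run:
```python
from h import *
o=bot.get_obs(); print(o["time"],o["ee_pos"],o["tcp_rot"],o["opening"],o["wrist_force"])
snap("side","s3.png",(260,120,160,130),3); snap("top","t3.png",(380,180,80,60),4.8)
t=bot.camera("top")[:,:,::-1]; cv2.imwrite("pics/t3f.png",t); t2=cv2.resize(t[185:240,380:460],None,fx=4,fy=4,interpolation=2)
a=cv2.imread("pics/s3.png"); c=np.zeros((390,320,3),np.uint8); c[:220]=t2; cv2.imwrite("pics/g3.png",np.hstack([a,c]))
```

```text
8.7 [0.39377643 0.06713874 0.24801901] [-1.75506184e+02  4.72898583e-02  6.74290299e+00] 0.05560488256845554 [-0.2847745  -0.18578397  0.53755752]
```

View pics/g3.png

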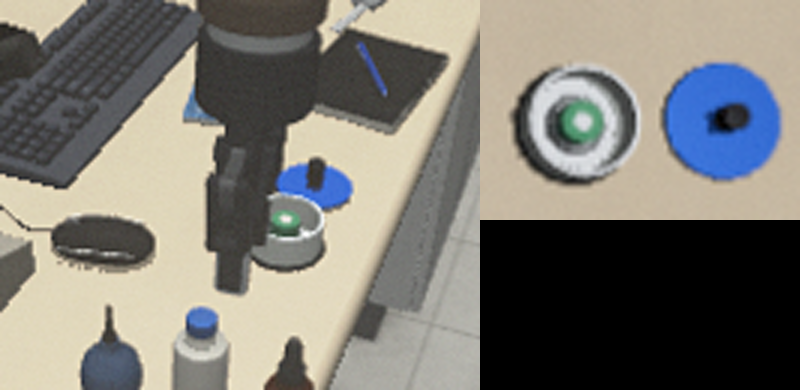

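The lid lies flat, knob up, and the specimen is centred in the dish at about (580,122) in the crop. The pose stopped short and tilted, so I'll check the joints.

Run:
```python
from h import *
o=bot.get_obs(); print(o["q"].round(2),o["qd"].round(2),o["joint_efforts"].round(1),o["torque"])
print('lid',at_z("top",380+722/4-120-.4+0,185+121/4-.4,.009))
```

```text
[  6.64 -15.52  -9.25  96.34   4.5  179.95] [ 0.03 -0.03 -0.06  0.03  0.01 -0.  ] [  0.2 -29.3  46.4   0.    0.3  -0. ] [-0.06769154  0.05033056 -0.07619345]
lid [ 0.45473641 -0.3646488   0.009     ]
```

Joint 6 hit its 180° limit, so yaw 0 isn't usable on the left side. I'll go to yaw 90, with the fingers closing along x.

Run:
```python
from h import *
from scipy.spatial.transform import Rotation as S
o=bot.get_obs(); a=S.from_euler('xyz',o["tcp_rot"],degrees=True); b=S.from_euler('xyz',[180,0,90],degrees=True)
r=(a.inv()*b).as_rotvec(degrees=True); print(r, r/11, o["time"])
print('loupe', at_z("top",230+156/8-.44,200+330/8-.44,.025))
```

```text
[ -3.72543975  -3.22259283 -83.2582097 ] [-0.33867634 -0.29296298 -7.56892815] 8.85
loupe [0.39306686 0.18541684 0.025     ]
```

Call:
play_rows(increments=[{"slide": [0, 0, 0], "angular": [-0.34, -0.29, -7.57], "claw": 0.3}, {"slide": [0, 0, 0], "angular": [-0.34, -0.29, -7.57], "claw": 0.3}, {"slide": [0, 0, 0], "angular": [-0.34, -0.29, -7.57], "claw": 0.3}, {"slide": [0, 0, 0], "angular": [-0.34, -0.29, -7.57], "claw": 0.3}, {"slide": [0, 0, 0], "angular": [-0.34, -0.29, -7.57], "claw": 0.3}, {"slide": [0, 0, 0], "angular": [-0.34, -0.29, -7.57], "claw": 0.3}, {"slide": [0, 0, 0], "angular": [-0.34, -0.29, -7.57], "claw": 0.3}, {"slide": [0, 0, 0], "angular": [-0.34, -0.29, -7.57], "claw": 0.3}])

```text
time: 9.65
ee_pos: [0.3938, 0.0669, 0.2478]
tcp_rot: [-178.9, -0.7, 67.6]
wrist_force: [-0.5, -0.4, -0.3]
opening: 0.0555
grasp_force: 0.0
```

Call:
play_rows(increments=[{"slide": [0, 0, 0], "angular": [-0.34, -0.29, -7.57], "claw": 0.3}, {"slide": [0, 0, 0], "angular": [-0.34, -0.29, -7.57], "claw": 0.3}, {"slide": [0, 0, 0], "angular": [-0.34, -0.29, -7.57], "claw": 0.3}, {"slide": [0, 0, 0], "angular": [0, 0, 0], "claw": 0.3}, {"slide": [0, 0, 0], "angular": [0, 0, 0], "claw": 0.3}])

```text
time: 10.15
ee_pos: [0.3937, 0.0672, 0.2479]
tcp_rot: [180.0, -0.0, 89.8]
wrist_force: [-0.1, -1.3, 0.2]
opening: 0.0559
grasp_force: 0.0
```

Run:
```python
from h import *
from scipy.spatial.transform import Rotation as S
o=bot.get_obs(); a=S.from_euler('xyz',o["tcp_rot"],degrees=True); b=S.from_euler('xyz',[180,0,90],degrees=True)
print((a.inv()*b).as_rotvec(degrees=True), o["time"],o["ee_pos"],o["tcp_rot"],o["q"].round(1))
```

```text
[ 0.02605157 -0.04129709 -0.18200058] 10.15 [0.39373894 0.06715237 0.24788902] [ 1.79974014e+02 -4.13383942e-02  8.98180088e+01] [  9.7 -15.5  -9.2  96.3   0.   99.8]
```

Call:
play_rows(increments=[{"slide": [20, 0, 0], "angular": [0, 0, 0], "claw": 0.3}, {"slide": [35, 0, 0], "angular": [0, 0, 0], "claw": 0.3}, {"slide": [35, 0, 0], "angular": [0, 0, 0], "claw": 0.3}, {"slide": [20, 0, 20], "angular": [0, 0, 0], "claw": 0.3}, {"slide": [9, -0.5, 40], "angular": [0, 0, 0], "claw": 0.3}, {"slide": [0, 0, 45], "angular": [0, 0, 0], "claw": 0.3}, {"slide": [0, 0, 45], "angular": [0, 0, 0], "claw": 0.3}, {"slide": [0, 0, 20], "angular": [0, 0, 0], "claw": 0.3}])

```text
time: 10.95
ee_pos: [0.3914, 0.1856, 0.0739]
tcp_rot: [-179.8, 0.1, 89.9]
wrist_force: [0.1, 0.1, -0.1]
opening: 0.0556
grasp_force: 0.0
```

Run:
```python
from h import *
o=bot.get_obs(); print(o["time"],o["ee_pos"],o["tcp_rot"],o["opening"])
snap("side","s4.png",(260,240,130,130),3); snap("top","t4.png",(190,180,130,130),3)
a=cv2.imread("pics/s4.png");b=cv2.imread("pics/t4.png"); cv2.imwrite("pics/g4.png",np.hstack([a,b]))
```

```text
10.95 [0.39139909 0.18564801 0.07386544] [-1.79773492e+02  7.92949273e-02  8.98626249e+01] 0.055613048113257256
```

View pics/g4.png

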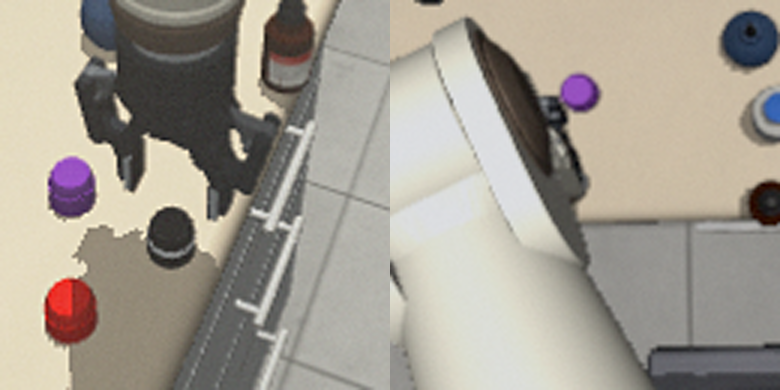

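The gripper is above the loupe, with the tips either side at about (130,180) and (215,212) and the loupe at (172,238) in the side crop. It is clear of the purple and red look-alikes. I'll descend and grip.

Call:
play_rows(increments=[{"slide": [0, 1, 20], "angular": [0, 0, 0], "claw": 0.3}, {"slide": [0, 0, 20], "angular": [0, 0, 0], "claw": 0.3}, {"slide": [0, 0, 10], "angular": [0, 0, 0], "claw": 0.3}, {"slide": [0, 0, 0], "angular": [0, 0, 0], "claw": 0.3}, {"slide": [0, 0, 0], "angular": [0, 0, 0], "claw": 0.3}])

```text
time: 11.55
ee_pos: [0.3948, 0.1868, 0.0292]
tcp_rot: [179.9, -0.1, 90.0]
wrist_force: [-0.3, -0.2, 0.5]
opening: 0.0555
grasp_force: 0.0
```

Call:
play_rows(increments=[{"slide": [-0.7, -1.5, 7], "angular": [0, 0, 0], "claw": 0.3}, {"slide": [0, 0, 0], "angular": [0, 0, 0], "claw": 0.3}, {"slide": [0, 0, 0], "angular": [0, 0, 0], "claw": 0.1}, {"slide": [0, 0, 0], "angular": [0, 0, 0], "claw": 0}, {"slide": [0, 0, 0], "angular": [0, 0, 0], "claw": -0.1}, {"slide": [0, 0, 0], "angular": [0, 0, 0], "claw": -0.4}, {"slide": [0, 0, 0], "angular": [0, 0, 0], "claw": -0.4}, {"slide": [0, 0, 0], "angular": [0, 0, 0], "claw": -0.4}], squeeze=30)

```text
time: 12.35
ee_pos: [0.3929, 0.186, 0.0213]
tcp_rot: [179.9, -0.1, 90.1]
wrist_force: [-1.7, -0.6, 5.4]
opening: 0.0343
grasp_force: 30.0
```

Call:
play_rows(increments=[{"slide": [0, 0, 0], "angular": [0, 0, 0], "claw": -1}, {"slide": [0, 0, 0], "angular": [0, 0, 0], "claw": -1}])

```text
time: 12.55
ee_pos: [0.3929, 0.1859, 0.0213]
tcp_rot: [179.9, -0.0, 90.1]
wrist_force: [-1.3, -0.9, 6.4]
opening: 0.0344
grasp_force: 30.0
```

Call:
play_rows(increments=[{"slide": [0, 0, -4], "angular": [0, 0, 0], "claw": -1}, {"slide": [0, 0, -10], "angular": [0, 0, 0], "claw": -1}, {"slide": [0, 0, -20], "angular": [0, 0, 0], "claw": -1}, {"slide": [0, 0, -30], "angular": [0, 0, 0], "claw": -1}, {"slide": [0, 0, -40], "angular": [0, 0, 0], "claw": -1}, {"slide": [0, 0, -40], "angular": [0, 0, 0], "claw": -1}, {"slide": [0, 0, -40], "angular": [0, 0, 0], "claw": -1}, {"slide": [0, 0, -26], "angular": [0, 0, 0], "claw": -1}])

```text
time: 13.35
ee_pos: [0.3929, 0.1858, 0.2346]
tcp_rot: [179.8, -0.1, 90.1]
wrist_force: [0.9, 0.6, -0.1]
opening: 0.0351
grasp_force: 30.0
```

Run:
```python
from h import *
o=bot.get_obs(); print(o["time"],o["ee_pos"],o["tcp_rot"],o["opening"],o["wrist_force"])
for n,f in(("top","pics/t3f.png"),):
    im=cv2.imread(f).astype(int); B,G,R=im[...,0],im[...,1],im[...,2]
    m=((G>R+15)&(G>B+8)).astype(np.uint8); m[:190]=0;m[240:]=0;m[:,:385]=0;m[:,:385]=0;m[:,430:]=0
    p=np.argwhere(m); print(len(p),p.min(0),p.max(0)); c=(p.min(0)+p.max(0))/2
    print('spec',at_z(n,c[1],c[0],.034))
    print('specface view', at_z(n,380+582/4-120-.38,185+122/4-.38,.036),'rim',at_z(n,380+(522+640)/8-120-.38,185+(63+182)/8-.38,.03))
im=cv2.imread("pics/s3.png").astype(int);B,G,R=im[...,0],im[...,1],im[...,2]; m=((G>R+15)&(G>B+8)); m[:190]=0;m[240:]=0;m[:,:260]=0;m[:,310:]=0
p=np.argwhere(m); c=(p.min(0)+p.max(0))/2; print(p.min(0),p.max(0)); print('side',at_z("side",260+(c[1]-1)/3,120+(c[0]-1)/3,.032))
```

```text
13.35 [0.39285924 0.18583597 0.23463519] [ 1.79796822e+02 -1.17264104e-01  9.00720687e+01] 0.035097423346981245 [ 0.94026958  0.55867169 -0.07856542]
86 [210 400] [220 410]
spec [ 0.45423413 -0.25534249  0.034     ]
specface view [ 0.45367451 -0.25516216  0.036     ] rim [ 0.4539676 -0.255935   0.03     ]
[209 271] [236 300]
side [ 0.45240291 -0.25687821  0.032     ]
```

The loupe is lifted and the specimen's centre is at about (0.4535,-0.256). I'll carry the loupe across, well above the row.

Call:
play_rows(increments=[{"slide": [-15, 0, -5], "angular": [0, 0, 0], "claw": -1}, {"slide": [-30, 2, 0], "angular": [0, 0, 0], "claw": -1}, {"slide": [-40, 4, 0], "angular": [0, 0, 0], "claw": -1}, {"slide": [-40, 4, 0], "angular": [0, 0, 0], "claw": -1}, {"slide": [-40, 4, 0], "angular": [0, 0, 0], "claw": -1}, {"slide": [-40, 4, 0], "angular": [0, 0, 0], "claw": -1}, {"slide": [-40, 4, 0], "angular": [0, 0, 0], "claw": -1}, {"slide": [-40, 8, 0], "angular": [0, 0, 0], "claw": -1}])

```text
time: 14.15
ee_pos: [0.4226, -0.1009, 0.2367]
tcp_rot: [179.9, -0.0, 90.1]
wrist_force: [0.7, 0.5, 0.5]
opening: 0.0345
grasp_force: 30.0
```

Call:
play_rows(increments=[{"slide": [-40, 8, 0], "angular": [0, 0, 0], "claw": -1}, {"slide": [-40, 8, 0], "angular": [0, 0, 0], "claw": -1}, {"slide": [-40, 8, 0], "angular": [0, 0, 0], "claw": -1}, {"slide": [-25, 5, 0], "angular": [0, 0, 0], "claw": -1}, {"slide": [-12, 2, 0], "angular": [0, 0, 0], "claw": -1}, {"slide": [0, 0, 0], "angular": [0, 0, 0], "claw": -1}, {"slide": [0, 0, 0], "angular": [0, 0, 0], "claw": -1}, {"slide": [0, 0, 0], "angular": [0, 0, 0], "claw": -1}])

```text
time: 14.95
ee_pos: [0.4542, -0.2551, 0.2361]
tcp_rot: [179.9, -0.0, 90.1]
wrist_force: [-0.8, -0.8, -0.0]
opening: 0.0345
grasp_force: 30.0
```

Call:
play_rows(increments=[{"slide": [0, 0, 15], "angular": [0, 0, 0], "claw": -1}, {"slide": [-0.5, -0.5, 30], "angular": [0, 0, 0], "claw": -1}, {"slide": [0, 0, 35], "angular": [0, 0, 0], "claw": -1}, {"slide": [0, 0, 30], "angular": [0, 0, 0], "claw": -1}, {"slide": [0, 0, 20], "angular": [0, 0, 0], "claw": -1}, {"slide": [0, 0, 11], "angular": [0, 0, 0], "claw": -1}, {"slide": [0, 0, 0], "angular": [0, 0, 0], "claw": -1}, {"slide": [0, 0, 0], "angular": [0, 0, 0], "claw": -1}])

```text
time: 15.75
ee_pos: [0.4542, -0.2564, 0.0959]
tcp_rot: [179.9, -0.0, 90.1]
wrist_force: [-0.0, -0.4, 0.3]
opening: 0.0345
grasp_force: 30.0
```

Run:
```python
from h import *
o=bot.get_obs(); print(o["time"],o["ee_pos"],o["tcp_rot"],o["opening"])
p=o["ee_pos"]; f=p-[0,0,.0213]
print('loupe foot ctr px',proj("side",f),'top',proj("side",f+[0,0,.03]), 'spec',proj("side",[.4537,-.2557,.036]))
snap("side","s5.png",(310,150,90,80),8)
```

```text
15.75 [ 0.45416966 -0.25641452  0.09590109] [ 1.79903007e+02 -5.02248820e-03  9.01037054e+01] 0.034543900340679924
loupe foot ctr px [355.27155378 182.45266569] top [356.02500844 174.15043569] spec [354.40935484 192.89978941]
```

View pics/s5.png

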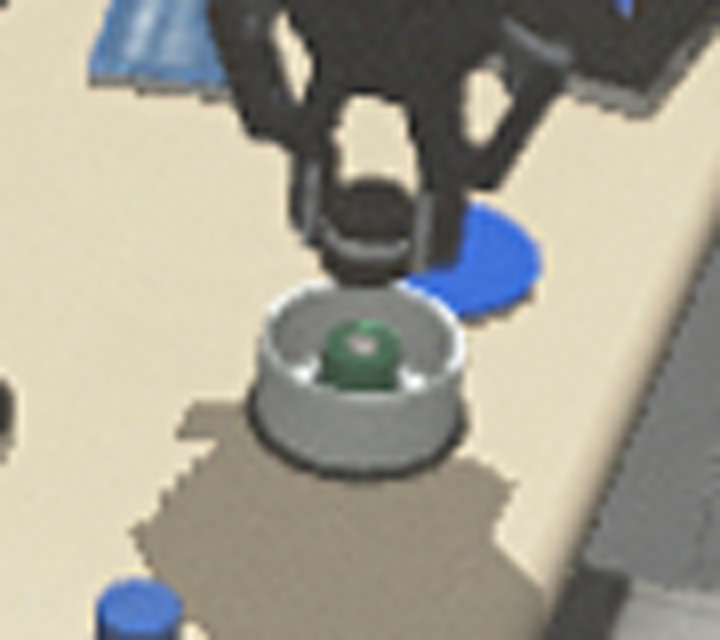

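The loupe is upright, with its foot at about (367,260) directly above the green specimen at (363,345). It is aligned to about a millimetre. I'll do the final descent.

Call:
play_rows(increments=[{"slide": [0.3, -0.7, 10], "angular": [0, 0, 0], "claw": -1}, {"slide": [0, 0, 10], "angular": [0, 0, 0], "claw": -1}, {"slide": [0, 0, 6], "angular": [0, 0, 0], "claw": -1}, {"slide": [0, 0, 2.5], "angular": [0, 0, 0], "claw": -1}, {"slide": [0, 0, 0], "angular": [0, 0, 0], "claw": -1}, {"slide": [0, 0, 0], "angular": [0, 0, 0], "claw": -1}, {"slide": [0, 0, 0], "angular": [0, 0, 0], "claw": -1}, {"slide": [0, 0, 0], "angular": [0, 0, 0], "claw": -1}])

```text
time: 16.6
ee_pos: [0.4532, -0.2564, 0.0665]
tcp_rot: [179.9, -0.0, 90.1]
wrist_force: [0.2, 0.5, -0.0]
opening: 0.0348
grasp_force: 30.0
```

Run:
```python
from h import *
o=bot.get_obs(); print(o["time"],o["ee_pos"],o["tcp_rot"],o["opening"],np.abs(o["qd"]).max())
s=bot.camera("side")[:,:,::-1]
f=o["ee_pos"]-[0,0,.0213]; print(proj("side",f),proj("side",[.4535,-.256,.036]))
a=cv2.resize(s[160:220,320:395],None,fx=6,fy=6,interpolation=2); b=cv2.resize(s[150:290,240:390],(386,360),interpolation=2)
b=cv2.resize(s[150:300,270:410],(336,360),interpolation=2); cv2.imwrite("pics/g6.png",np.hstack([a,b]))
```

```text
16.6 [ 0.45320608 -0.25638351  0.06651484] [ 1.79945144e+02 -2.37827922e-02  9.00713260e+01] 0.03480140254639184 0.059134054259205523
[354.85234713 190.40151558] [354.50159777 192.86225905]
```

View pics/g6.png

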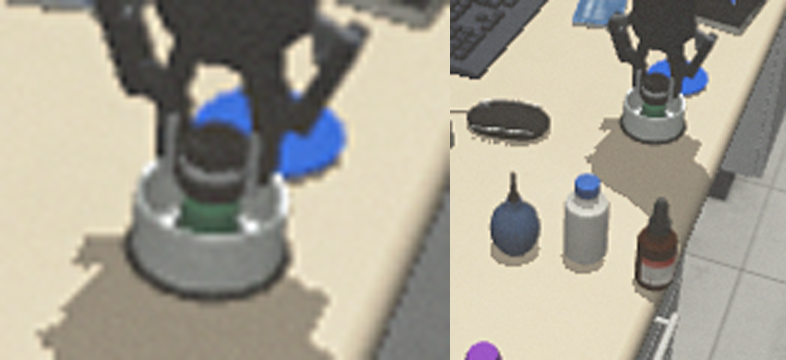

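The loupe hovers centred in the dish, with its middle at about column 208 against the dish's 209, and the row is still standing. I'll trim it up by 0.8 mm and hand in.

Call:
play_rows(increments=[{"slide": [0, 0, -0.8], "angular": [0, 0, 0], "claw": -1}, {"slide": [0, 0, 0], "angular": [0, 0, 0], "claw": -1}, {"slide": [0, 0, 0], "angular": [0, 0, 0], "claw": -1}, {"slide": [0, 0, 0], "angular": [0, 0, 0], "claw": -1}])

```text
time: 17.05
ee_pos: [0.4531, -0.2563, 0.067]
tcp_rot: [180.0, -0.0, 90.1]
wrist_force: [0.0, 0.6, -0.3]
opening: 0.0348
grasp_force: 30.0
```

Run:
```python
from h import *
o=bot.get_obs(); print(o["time"],o["ee_pos"],o["grasp_force"]); print(bot.job_done())
```

```text
17.05 [ 0.45307533 -0.25628106  0.06701789] 30.009475350379944
the job is handed in; nothing more can be done
None
```

I handed the job in at 17 s: the lid is flat, knob up, on the bench beside the dish; the gripper is holding the loupe upright, centred over the specimen with its foot about 10 mm above the face; and the row is still standing (no verdict was returned).

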